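Fit a receiving tube under the evaporator's drip arm

ROBOT

A 6-joint arm with a two-finger parallel gripper is mounted at the origin on the work surface. World frame = base frame: x ahead of the robot, y to its left, z up, the work surface at z = 0. Lengths are in mm, angles in rad, forces in N, time in s.
With the tool pointing down it reaches from about 350 to 775 mm from the base axis. Payload 7.3 kg.
Tool frame: the origin (TCP) lies on the centre line of the jaws, within the pads' length; the fingertips stand 22 mm ahead of it and the grasp point (between the pads) lies 3 mm ahead of it; z points along the fingers, y is the direction in which the jaws open and shut (so a half turn about z gives the same grasp; the last joint's range is limited). The gripper opens to 92 mm and grips with 3 to 60 N. Pads are 19 mm wide; open, the fingers measure 130 mm over their backs; the gripper's body (75 mm by 190 mm) begins 47 mm behind the grasp point.
Start: joints at [0.993, 0.342, 1.524, -0, 1.275, -0.146], TCP at [219.703, 476.837, 248.741] pointing down, gripper open.
Joint ranges: [-2.53, 2.53], [-0.77, 2.02], [0.04, 2.7], [-1, 4.14], [0.28, 2.66], [-3.11, 3.11]. Speed limits (rad/s): [2.57, 2.57, 3.14, 3.14, 3.14, 3.14].

INTERFACE

Orientations are given as [roll, pitch, yaw] about the fixed x, y, z axes, in that order (R = Rz(yaw) Ry(pitch) Rx(roll)).
In Python, from plant import get_obs, capture, bot, spot_in gives the robot as it stands.
- The arm moves only by the shell command python3 -m handwheel 'ROWS' [OPENING]. ROWS is JSON, a list of rows, each a list of 2 entries, a list of its own where there are three numbers: the shift along the world's x, y, z in mm, then the turn, a rotation vector about the world's x, y, z in rad. In form: [[[x, y, z], [wx, wy, wz]], ...]. A call has 1 to 12 rows; each row shifts and turns the commanded pose from where the row before left it; what a row does not reach is not made up. A row lasts 1/8 s, in which the tool goes at most 62.5 mm and 10.7 degrees, less where a joint would pass 70% of its speed; a pose out of reach is approached as far as the arm can. A call is refused whole if a number of a shift passes 62.5 or a number of a turn 0.188, either way. A call with a gripper value outside its range is refused whole. OPENING is the closure, from 0 (fully open) to 1 (shut), set as the call begins (- or left out, the last holds). The fingers move at their own pace and stop on an object; the grip force is fixed at half the most. Time passes only in rows, so rows that do not move let the fingers close. It gives the time, the measured TCP pose, the force and the opening at its end, in the units of the state.
- get_obs(): the state, without advancing time (a new reading comes with each control period).
- capture(name): name is "scene" or "top"; returns a dict with "img" (420x560x3 uint8, red, green, blue), "fx", "fy", "cx", "cy" (pixels), "cam_to_world" (4x4, takes a point from camera to world coordinates). Camera axes: x right, y up, looking along -z (the intrinsics and any distortion apply to the point x, -y, -z); pixel columns grow to the right and rows downward; lengths in mm; the calibration is good to about 2 mm. A picture is of the moment at which its call begins. There is no depth.
- bot.close_job(): hands the job in, once; it reports no verdict.
Trained networks look in the newest picture that a camera, given by its name, has taken for a name from the list of things; names that differ only in an ending like _2 or _b are one class to them, and where a whole thing is asked for, a point or a joint stands for the part that bears it (a point fixed in the world has none). Each returns a list of dicts, best first, with "score" (0 to 1); they miss things now and then, are a little off and sometimes report something else, mostly with a low value. They report only what shows in the picture. A call takes as long as a camera call. They do not tell look-alikes from the thing itself.
- spot_in(thing, camera): "xyz" ([x, y, z] in mm, in the coordinates of the camera as it stood for that picture, good to about 4 mm: the middle of the surface that is visible of it).
The state is a dict: "time": time; "joint_positions": joint angles; "dq": joint speeds; "tau": joint torques, N m; "tool_pos": TCP position; "tcp_rot": TCP orientation; "contact_force": force on the tool from outside, world axes, zero at the start; "moment": the same for the moment, N m; "grip_width": finger opening in mm.
Only numpy, scipy, OpenCV 4.12 (cv2) and the standard library are available. Lean on these libraries where they do the work, as an engineer would, in place of code of your own. Each camera call takes 0.05 s, during which the arm holds its last target. There are 200 camera calls.

TASK

Take the taller of the two amber glass tubes out of the leaning rack and stand it fully home, upright, mouth up, in the bored block of the receiver stand's lift carriage. Once it stands there, swing the drip arm over it until the arm meets its stop; only then raise the carriage until its pawl clicks into the next notch, and not on to the one above, so that the carriage hangs there by itself with the glass drip tip inside the tube's mouth. Leave everything else on the bench, the shorter tube included, where it is.

Things in the scene. Friction and masses are not known exactly. Their poses are not given: they have to be found in the camera images.
- tall_tube_mid (a point): Centre (half-way up, on the axis) of the taller amber glass tube: 180 mm long, 34 mm outer and 28 mm inner diameter, flat closed foot with rounded edge, open mouth, about 0.13 kg. Its z axis runs from foot to mouth. It starts in either place of the leaning rack, mouth leaning 25 degrees from vertical along the rack's +x. Its upper 70 mm stands free to be grasped from its sides.
- tube_rack: White leaning tube rack, fixed, base 170 x 200 mm; origin on the table under its tubes' feet. x points away from the robot (the way the tubes lean), y left; places at y = +45 and -45 mm, feet 45 mm above the table. Each holds its tube in a pocket 24 mm high at the foot and between open-fronted cheeks 94 to 106 mm from the foot; a tube lifts out along its own axis.
- short_tube_mid (a point): Centre of the shorter amber tube (130 mm long, same diameter) in the rack's other place: leave it.
- stand: Receiver stand, fixed, white base 240 x 200 x 14 mm, origin on the table directly under the bore's axis; x points from the lift handle to the mast (away from the robot), y left. White mast 250 mm high at x = 65 to 105 mm with a steel toothed rack on its right side; hinge post of the drip arm (vertical axis) at x = 70, y = 90 mm.
- bore_floor (a point): Centre of the flat bottom of the bore in the carriage's white block (block 58 x 58 x 56 mm). The bore is vertical, 37.5 mm in diameter, 50 mm deep, its mouth chamfered 4 mm. With the tube home its centre is 90 mm above this point.
- bore_mouth (a point): Centre of the bore's mouth, on the block's top face, 50 mm above the bore floor.
- lift_handle (a point): Centre of the carriage's black handle bar: 96 mm long along the stand's y, 16 mm thick along the stand's x, 26 mm high, 135 mm in front of the bore's axis. Free all round but for two 10 mm rods, 40 mm either side of its middle, that run back to the block. Grasp it from above across its thickness. It rises with the carriage.
- lift (a joint): Carriage height on the mast, m: 0 at the bottom stop (start); the next (first) notch holds it at 0.040, the second at 0.080, top stop 0.105. With tube about 0.7 kg plus light friction; falls back if let go below a notch. The sprung pawl works by itself: it drops in once the carriage is raised to 0.045 to 0.050; let down from there it settles at 0.040. No way back down past a notch.
- drip (a joint): Angle of the drip arm in rad: 0 against its stop, the tip straight above the bore; grows as the arm swings away to the left (clockwise seen from above), starts at 1.45 to 1.85. Stiff hinge (about 0.1 N m): it stays where it is left.
- drip_knob (a point): Middle of the free part of the black knob that stands upright on the arm's end: 18 mm diameter, free for 46 mm of height above the arm's bar (its top 20 mm above this point, the bar's top 26 mm below), 152 mm from the hinge axis, about 320 mm above the table. The bar under it is 16 mm wide and 12 mm thick.
- drip_tip (a point): Lower end of the glass drip tip (10 mm diameter, 38 mm long) that hangs under the arm 114 mm from the hinge axis, 244 mm above the table. With the tube home the tube's mouth is 28 mm lower than this while the carriage is down, and 12 mm higher in the first notch.
- reagent: Amber jar 110 mm high with a blue cap, bystander; origin at its underside's centre. Leave it.
- solvent: White bottle 130 mm high, bystander; origin at its underside's centre. Leave it.
- dish: Shallow white dish 20 mm high, bystander; origin at its underside's centre. Leave it.
- spatula: Steel spatula 180 mm long lying flat, bystander; origin at its underside's centre. Leave it.
- cork_ring: Cork flask ring 25 mm high, bystander; origin at its underside's centre. Leave it.
- powder_jar: White jar 70 mm high with a black cap, bystander; origin at its underside's centre. Leave it.
Mind the look-alikes: they are no part of the job. What is shaped like the part that bears tall_tube_mid but blue or red is not meant.

How it is judged (in metres and radians):
On the way, in this order (a step that is already met when the one before it is completed fails the run):
1. the taller tube stands home and upright in the carriage's bore, carriage still down (z of tall_tube_mid in the frame of bore_floor between 0.084 and 0.096 m and horizontal distance between tall_tube_mid and bore_floor below 0.01 m and angle between tall_tube_mid's own z axis and vertical below 0.07 rad and value of joint lift below 0.015 m), for 0.2 s.
2. the drip arm is swung against its stop over the tube, carriage still down (all of step 1 and value of joint drip below 0.05 rad), for 0.2 s.
3. the carriage hangs in the first notch with the arm still home (z of tall_tube_mid in the frame of bore_floor between 0.084 and 0.096 m and horizontal distance between tall_tube_mid and bore_floor below 0.01 m and angle between tall_tube_mid's own z axis and vertical below 0.07 rad and value of joint drip below 0.05 rad and value of joint lift between 0.036 and 0.044 m), for 0.2 s.
At the end, for the whole second after the job is handed in: Tall tube at the bore's bottom (centre 84-96 mm over its floor, within 10 mm, tilt under 0.07 rad), drip arm within 0.05 rad of its stop, carriage in the first notch (0.036-0.044 m), drip tip 4 mm or more below the tube's rim and within 14 mm of its axis; at rest and let go (all of step 3 and z of drip_tip in the frame of tall_tube_mid between 0.055 and 0.086 m and horizontal distance between drip_tip and tall_tube_mid below 0.014 m and linear speed of tall_tube below 0.02 m/s); the robot touches nothing.
It fails at once if the carriage is raised past the next notch, far towards the second (value of joint lift above 0.072 m).
It fails at once if the shorter tube is pulled out or shoved about (30 mm) (distance of short_tube_mid from where it was at the start of the episode above 0.03 m).
It fails at once if another thing on the bench is shoved away (over 40 mm) (distance of any of reagent, solvent, dish, spatula, cork_ring, powder_jar from where it was at the start of the episode above 0.04 m).
It also fails if it takes over 72 s, if anything falls off the work surface, if the arm or the gripper's body presses on something with over 40 N, if the wrist force passes 120 N, or if a joint passes its speed limit or range.

## Working session

There is one attempt and no reset: what is moved stays moved. The work goes in short steps, Python scripts to look and compute and a shell command to move; the robot and the scene stay as the last step left them, time stands still between calls to the robot, and variables do not carry over. Pictures are saved under pics/ and viewed, about 8 in all and at most 12, crops included, and the job is handed in when it is done.

```bash
ls; mkdir -p pics; cat > h.py <<'E'
import numpy as np, cv2
from plant import get_obs, capture, bot, spot_in
def proj(c,P):
    T=np.linalg.inv(c["cam_to_world"]); p=T[:3,:3]@np.asarray(P,float)+T[:3,3]
    return np.array([c["cx"]+c["fx"]*p[0]/-p[2], c["cy"]-c["fy"]*p[1]/-p[2]])
def ray(c,uv):
    T=np.array(c["cam_to_world"]); d=np.array([(uv[0]-c["cx"])/c["fx"],-(uv[1]-c["cy"])/c["fy"],-1])
    return T[:3,3], T[:3,:3]@d
def atz(c,uv,z):
    o,d=ray(c,uv); return o+d*(z-o[2])/d[2]
def w(c,x): 
    T=np.array(c["cam_to_world"]); return T[:3,:3]@np.array(x)+T[:3,3]
E
python3 - <<'E'
from h import *
for n in ("scene","top"):
    c=capture(n); cv2.imwrite(f"pics/{n}0.png",c["img"][:,:,::-1])
    print(n,{k:c[k] for k in c if k not in("img",)})
    for t in ["tall_tube_mid","short_tube_mid","tube_rack","stand","bore_mouth","lift_handle","drip_knob","drip_tip","reagent","solvent","dish","spatula","cork_ring","powder_jar"]:
        for r in spot_in(t,n)[:3]:
            P=w(c,r["xyz"]); print(t,round(r["score"],2),P.round(0),proj(c,P).round(0))
print(get_obs())
E
```

```text
pics
scene {'fx': 523.8541068851471, 'fy': 523.8541068851471, 'cx': 275.62009094915044, 'cy': 209.8531910183177, 'cam_to_world': array([[-8.85786737e-03, -8.43245514e-01,  5.37455617e-01,
         1.26287451e+03],
       [ 9.99945978e-01, -4.54629054e-03,  9.34728299e-03,
        -9.30312855e+01],
       [-5.43862507e-03,  5.37509380e-01,  8.43240231e-01,
         1.45003468e+03],
       [ 0.00000000e+00,  0.00000000e+00,  0.00000000e+00,
         1.00000000e+00]])}
tall_tube_mid 0.74 [ 529. -264.  170.] [220. 234.]
tall_tube_mid 0.72 [ 295. -295.   31.] [219. 193.]
tall_tube_mid 0.64 [ 718. -404.   31.] [171. 316.]
tube_rack 0.8 [ 533. -211.   10.] [242. 261.]
bore_mouth 0.74 [564. 101.  83.] [347. 260.]
bore_mouth 0.27 [ 534. -211.   10.] [242. 262.]
lift_handle 0.78 [568. 102.  85.] [347. 261.]
drip_knob 0.7 [636. 251. 299.] [419. 247.]
drip_tip 0.83 [636. 258. 294.] [421. 248.]
drip_tip 0.58 [ 710. -133.   97.] [266. 305.]
reagent 0.7 [ 709. -134.   98.] [265. 305.]
reagent 0.42 [635. 254. 297.] [419. 247.]
reagent 0.29 [565. 102.  84.] [347. 260.]
solvent 0.85 [ 565. -424.   84.
[... 1700 characters left out ...]
jar 0.91 [586. 379.  67.] [124. 180.]
{'time': 1.5, 'joint_positions': array([ 9.92968439e-01,  3.41994922e-01,  1.52411235e+00,  8.62518875e-06,
        1.27539340e+00, -1.46004691e-01]), 'dq': array([-0.00112196, -0.00066252,  0.00065277, -0.00012111,  0.00019473,
        0.00025223]), 'tau': array([ 1.49174248e-04, -4.31127048e+01, -2.44477719e+01,  7.18242209e-02,
        4.83223214e-02,  1.44021168e-06]), 'tool_pos': array([219.71412185, 476.82801734, 248.73882518]), 'tcp_rot': array([3.14150045e+00, 5.21754064e-06, 2.70976695e+00]), 'contact_force': array([-0.20612318, -0.44645518,  0.28720125]), 'moment': array([ 0.05057982,  0.02994245, -0.01942549]), 'grip_width': 92.05651143806722}
```

View images.

```bash
python3 - <<'E'
import cv2
a=cv2.imread("pics/scene0.png");cv2.imwrite("pics/s1.png",cv2.resize(a[180:360,140:470],None,fx=2.4,fy=2.4,interpolation=3))
a=cv2.imread("pics/top0.png");cv2.imwrite("pics/t1.png",cv2.resize(a[110:290,100:410],None,fx=2.5,fy=2.5,interpolation=3))
E
```

```text
(no output)
```

View pics/s1.png

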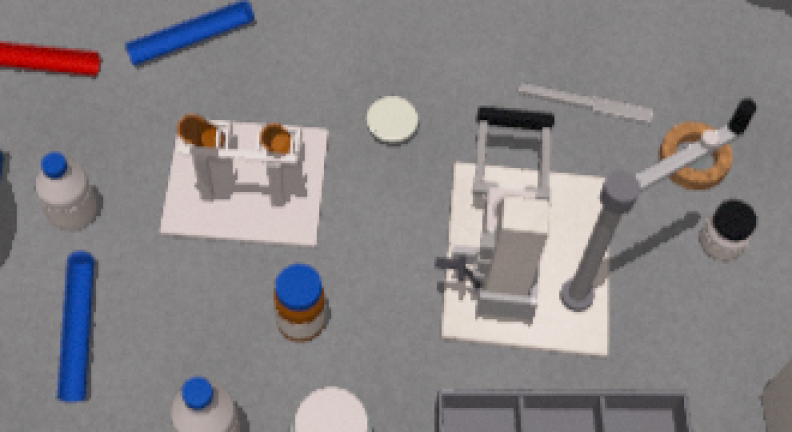

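View pics/t1.png

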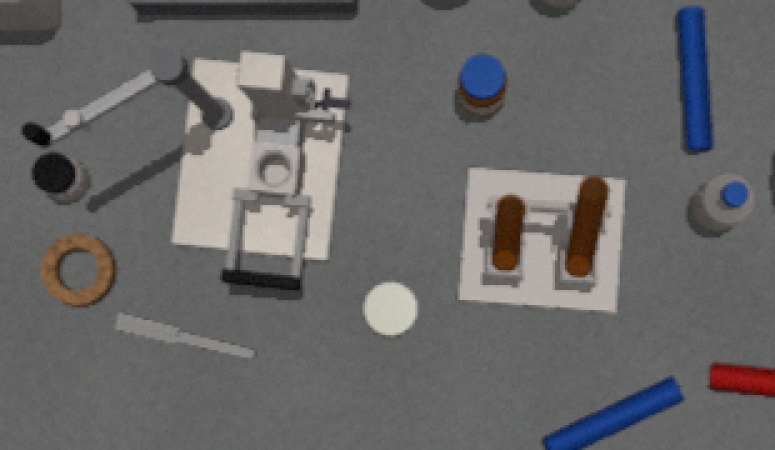

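```bash
cat > fit.py <<'E'
from h import *
from scipy.optimize import least_squares, minimize
C={n:capture(n) for n in ("scene","top")}
amb={}
for n,c in C.items():
    i=c["img"].astype(int); m=((i[...,0]>i[...,2]+35)&(i[...,0]>1.5*i[...,2])).astype(np.uint8)
    b=np.zeros_like(m)
    x0,x1,y0,y1={"scene":(205,268,222,250),"top":(290,350,175,228)}[n]
    b[y0:y1,x0:x1]=m[y0:y1,x0:x1]; amb[n]=b
def fr(p,q): 
    s,k=np.sin(p[2]),np.cos(p[2]); q=np.asarray(q,float); return np.array([p[0]+k*q[0]-s*q[1],p[1]+s*q[0]+k*q[1],q[2]])
L=np.deg2rad(25); A=np.array([np.sin(L),0,np.cos(L)]); B=np.array([np.cos(L),0,-np.sin(L)])
def tubehull(c,p,y,l,s0):
    a=np.linspace(0,2*np.pi,24); f=np.array([0,y,45])
    P=[fr(p,f+s*A+17*(B*np.cos(t)+np.array([0,1,0])*np.sin(t))) for s in (s0,l) for t in a]
    return cv2.convexHull(np.array([proj(c,q) for q in P],np.float32))
def cost(p,names=("top",)):
    e=0
    for n in names:
        c=C[n]; m=np.zeros(amb[n].shape,np.uint8); big=np.zeros((m.shape[0]*4,m.shape[1]*4),np.uint8)
        for y,l in ((-45,180),(45,130)):
            h=tubehull(c,p,y,l,24); cv2.fillConvexPoly(big,np.round((h+0.5)*4*16).astype(np.int32),1,shift=4)
        f=cv2.resize(big.astype(np.float32),m.shape[::-1],interpolation=cv2.INTER_AREA)
        e+=np.abs(f-amb[n]).sum()
    return e
if __name__=="__main__":
    for names in (("top",),):
        best=min((minimize(cost,[x,-206,w0],args=(names,),method="Nelder-Mead",options=dict(initial_simplex=[[x,-206,w0],[x+10,-206,w0],[x,-196,w0],[x,-206,w0+.08]])) for x in (470,485) for w0 in (-.08,0.02)),key=lambda r:r.fun)
        print(names,best.x,best.fun,amb["top"].sum())
    # clicked crop points
    t=C["top"]; cl=lambda u,v:(u/2.5+100,v/2.5+110)
    for z in (8,12): print("rackbase",z,[atz(t,cl(*q),z)[:2].round(0) for q in ((468,168),(627,180),(616,312),(458,300))])
    print("standbase",[atz(t,cl(*q),14)[:2].round(0) for q in ((196,58),(349,74),(329,260),(172,243))])
    print("bore",atz(t,cl(274,170),86))
    for n,x0,x1,y0,y1 in (("top",140,245,120,230),("scene",310,455,215,330)):
        k=800/(x1-x0) if n!="x" else 1; k=min(k,600/(y1-y0))
        cv2.imwrite(f"pics/z_{n}.png",cv2.resize(C[n]["img"][y0:y1,x0:x1,::-1],None,fx=k,fy=k,interpolation=3)); print(n,k)
E
python3 fit.py
```

```text
('top',) [ 4.71734435e+02 -2.08956873e+02 -7.14044928e-02] 120.625 702
rackbase 8 [array([ 598., -121.]), array([ 582., -321.]), array([ 415., -305.]), array([ 431., -107.])]
rackbase 12 [array([ 598., -121.]), array([ 581., -321.]), array([ 415., -305.]), array([ 431., -107.])]
standbase [array([740., 224.]), array([718.,  30.]), array([482.,  54.]), array([505., 252.])]
bore [586.10318792 113.55870752  86.        ]
top 5.454545454545454
scene 5.217391304347826
```

View pics/z_top.png

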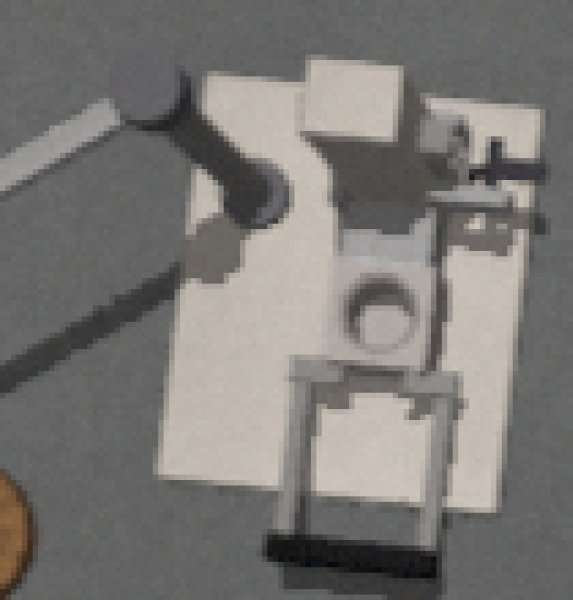

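View pics/z_scene.png

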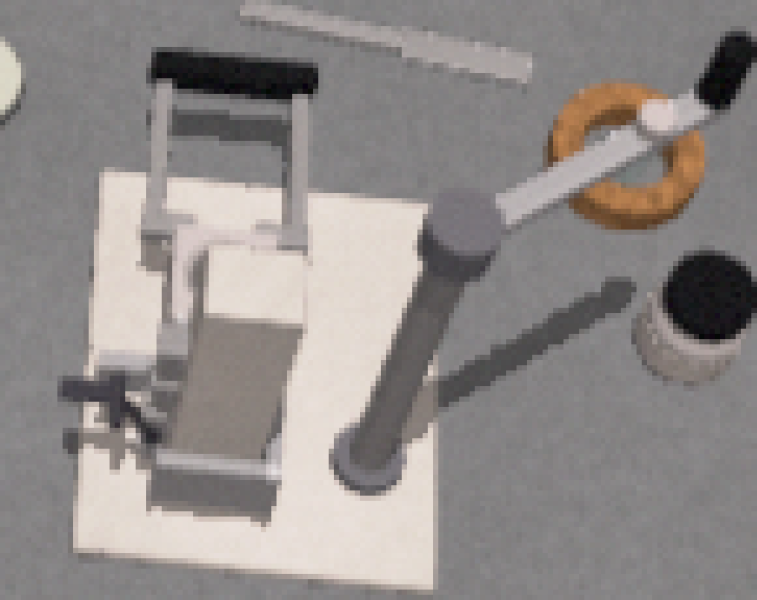

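```bash
cat > fit2.py <<'E'
from fit import *
k1=5.4545;k2=5.2174
T=lambda u,v:("top",(u/k1+140-.4,v/k1+120-.4)); S=lambda u,v:("scene",(u/k2+310-.4,v/k2+215-.4))
def pts(v):
    x,y,yw,bx,by,hz,pz,dr,kz=v; p=(x,y,yw)
    g=lambda q:fr(p,q); base=lambda sx,sy:g((bx+120*sx,by+100*sy,14))
    a=np.arctan2(-90,-70)-dr; arm=lambda r,z:g((70+r*np.cos(a),90+r*np.sin(a),z))
    return [(T(203,72),base(1,1),1),(T(541,108),base(1,-1),1),(T(498,512),base(-1,-1),1),(T(157,478),base(-1,1),1),
     (T(380,307),g((0,0,86)),2),
     (T(265,535),g((-127,48,hz+13)),1),(T(441,548),g((-127,-48,hz+13)),1),(T(263,560),g((-143,48,hz+13)),1),(T(438,577),g((-143,-48,hz+13)),1),
     (T(262,193),g((70,90,20)),1),(T(150,88),g((70,90,pz)),1),
     (S(100,170),base(-1,-1),1),(S(435,590),base(1,1),1),(S(75,550),base(1,-1),1),
     (S(152,50),g((-143,-48,hz+13)),1),(S(318,65),g((-143,48,hz+13)),1),
     (S(366,462),g((70,90,20)),1),(S(462,222),g((70,90,pz)),1),
     (S(740,42),arm(152,kz+20),1),(S(712,98),arm(152,kz-26),1)]
def res(v): return np.concatenate([wt*(proj(C[o[0]],P)-o[1]) for o,P,wt in pts(v)])
r=least_squares(res,[586,113,-.12,20,0,80,300,1.6,320],loss="soft_l1")
print(r.x.round(3),"rms",np.sqrt(np.mean(r.fun**2)).round(2)); print(res(r.x).reshape(-1,2).round(1).tolist())
v=r.x;p=v[:3];a=np.arctan2(-90,-70)-v[7]
print("knob",fr(p,(70+152*np.cos(a),90+152*np.sin(a),v[8])),"handle",fr(p,(-135,0,v[5])),"knob0",fr(p,(70-152*.614,90-152*.789,v[8])))
def c2(q,names): 
    global tubehull
    return cost(q,names)
for names in (("top","scene"),("scene",)):
    best=min((minimize(cost,[x,-208,-.08],args=(names,),method="Nelder-Mead",options=dict(initial_simplex=[[x,-208,-.08],[x+10,-208,-.08],[x,-200,-.08],[x,-208,-.02]])) for x in (465,480,490)),key=lambda r:r.fun); print(names,best.x,best.fun,amb["scene"].sum())
q=best.x
out=[]
for n,(x0,x1,y0,y1) in {"top":(280,360,160,240),"scene":(200,280,205,285)}.items():
    im=np.ascontiguousarray(cv2.resize(C[n]["img"][y0:y1,x0:x1,::-1],None,fx=5,fy=5,interpolation=0))
    for qq,col in (((471.7,-209,-.0714),(0,255,0)),(q,(255,255,0))):
        for yy,l in ((-45,180),(45,130)):
            h=tubehull(C[n],qq,yy,l,0); cv2.polylines(im,[np.round((h+.5-[x0,y0])*5).astype(np.int32)],True,col,1)
    out.append(im)
cv2.imwrite("pics/tubes.png",np.hstack(out))
E
python3 fit2.py
```

```text
[ 5.90146e+02  1.14439e+02 -1.10000e-01  1.92470e+01  3.10070e+01
  7.24860e+01  3.02846e+02  3.32620e+01  3.21651e+02] rms 0.52
[[-0.1, -0.4], [0.5, -0.6], [-0.1, 0.5], [-0.7, 0.1], [0.1, 1.6], [0.5, -0.9], [-0.1, 0.0], [0.2, -0.3], [-0.2, -0.0], [-1.0, -0.1], [-0.6, -0.7], [-0.2, -0.5], [0.6, 0.1], [-0.8, -0.1], [-0.5, -0.3], [-0.5, -0.0], [-0.1, -0.5], [0.2, 0.7], [-0.2, 0.7], [0.2, -0.7]]
knob [593.42549146 327.75637249 321.65144602] handle [455.96056025 129.24606812  72.4857401 ] knob0 [563.67630454  87.25036357 321.65144602]
('top', 'scene') [ 4.73138643e+02 -2.09987814e+02 -6.15410388e-02] 206.25 317
('scene',) [ 4.73419946e+02 -2.11257951e+02 -5.41222233e-02] 70.9375 317
```

View pics/tubes.png

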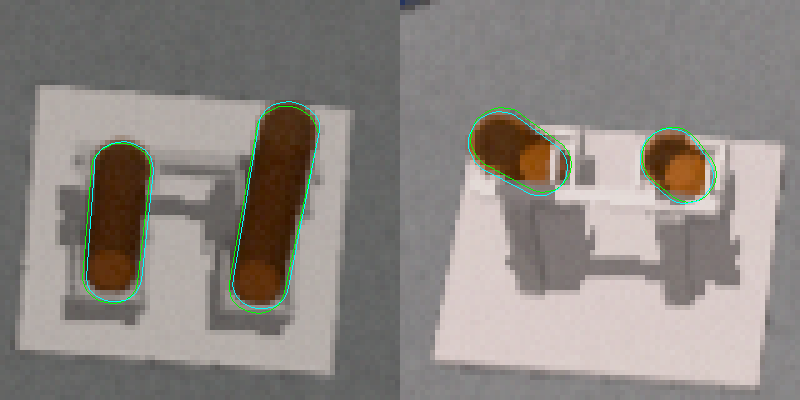

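```bash
python3 -m handwheel '[[[20,-50,20],[0,0,0.03]],[[20,-50,20],[0,0,0.03]],[[20,-50,15],[0,0,0.03]],[[24,-54,0],[0,0,0.03]],[[24,-54,0],[0,0,0.03]],[[24,-54,0],[0,0,0.03]],[[24,-54,0],[0,0,0.03]],[[24,-54,0],[0,0,0.03]],[[24,-54,0],[0,0,0.03]],[[24,-54,0],[0,0,0.03]],[[24,-54,0],[0,0,0.03]],[[24,-54,0],[0,0,0.03]]]' 0.35
```

```text
time: 3.2
tool_pos: [496.2, -161.1, 303.9]
tcp_rot: [3.141, 0.001, 3.07]
contact_force: [1.3, 0.4, -0.1]
grip_width: 59.8
```

```bash
python3 -m handwheel '[[[18,-49,0],[0,0,0]],[[18,-49,0],[0,0,0]],[[0,0,-35],[0,0,0]],[[0,0,-15],[0,0,0]],[[0,0,0],[0,0,0]]]'; python3 - <<'E'
from h import *
out=[]
for n,(x0,x1,y0,y1) in {"top":(280,380,140,240),"scene":(180,280,185,285)}.items():
    c=capture(n); out.append(cv2.resize(c["img"][y0:y1,x0:x1,::-1],None,fx=4,fy=4,interpolation=3))
cv2.imwrite("pics/hover.png",np.hstack(out)); o=get_obs(); print(o["tool_pos"],o["tcp_rot"])
E
```

```text
time: 3.82
tool_pos: [531.3, -256.4, 253.0]
tcp_rot: [3.14, -0.002, 3.07]
contact_force: [0.6, 0.2, 1.4]
grip_width: 60.0
[ 532.10088374 -256.75965126  255.00037092] [-3.14090119e+00  1.48563588e-03  3.07067822e+00]
```

View pics/hover.png

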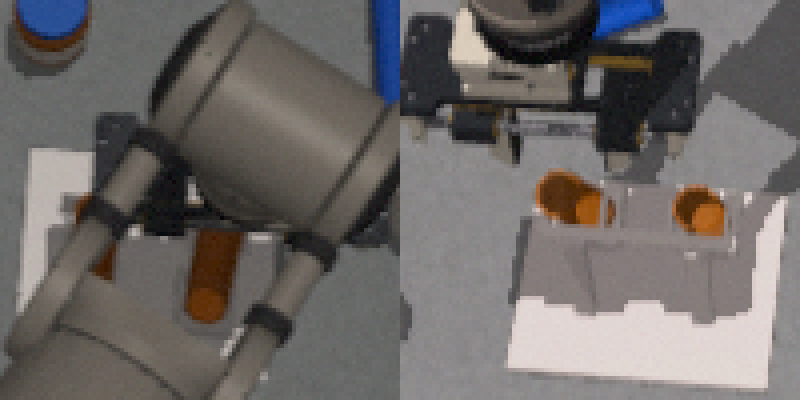

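```bash
python3 -m handwheel '[[[0,-1,-25],[0,0,0]],[[0,0,-25],[0,0,0]],[[0,0,-20],[0,0,0]],[[0,0,0],[0,0,0]]]' && python3 -m handwheel '[[[0,0,0],[0,0,0]],[[0,0,0],[0,0,0]],[[0,0,0],[0,0,0]],[[0,0,0],[0,0,0]],[[0,0,0],[0,0,0]]]' 1
```

```text
time: 4.42
tool_pos: [531.6, -257.6, 183.8]
tcp_rot: [3.141, -0.001, 3.071]
contact_force: [-0.2, 0.1, 0.2]
grip_width: 59.9
time: 5.05
tool_pos: [532.0, -258.3, 184.4]
tcp_rot: [-3.141, 0.001, 3.07]
contact_force: [-0.7, 1.6, 4.8]
grip_width: 32.6
```

```bash
python3 -m handwheel '[[[4,0,9],[0,0,0]],[[8,-1,18],[0,0,0]],[[13,-1,27],[0,0,0]],[[13,-1,27],[0,0,0]],[[13,-1,27],[0,0,0]],[[8,0,18],[0,0,0]],[[0,0,0],[0,0,0]]]'; python3 - <<'E'
from h import *
out=[]
for n,(x0,x1,y0,y1) in {"top":(280,380,140,240),"scene":(180,280,165,265)}.items():
    c=capture(n); out.append(cv2.resize(c["img"][y0:y1,x0:x1,::-1],None,fx=4,fy=4,interpolation=3))
cv2.imwrite("pics/lift.png",np.hstack(out)); print(get_obs()["grip_width"])
E
```

```text
time: 5.92
tool_pos: [591.5, -262.2, 310.8]
tcp_rot: [-3.141, 0.002, 3.07]
contact_force: [1.1, -0.1, -1.9]
grip_width: 32.4
32.48228896830491
```

View pics/lift.png

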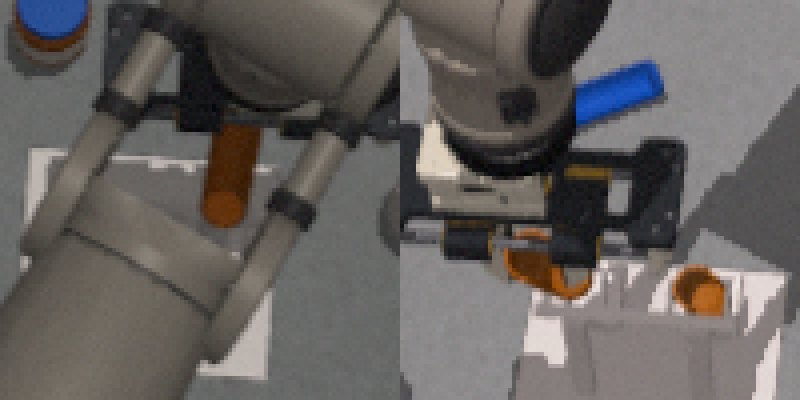

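```bash
python3 -m handwheel '[[[0,20,0],[-0.0055,-0.0725,0]],[[0,40,0],[-0.0055,-0.0725,0]],[[0,50,0],[-0.0055,-0.0725,0]],[[0,50,0],[-0.0055,-0.0725,0]],[[0,50,0],[-0.0055,-0.0725,0]],[[0,50,0],[-0.0055,-0.0725,0]],[[-1,50,0],[0,0,0]],[[-1,40,0],[0,0,0]],[[-1,26,0],[0,0,0]],[[0,0,0],[0,0,0]],[[0,0,0],[0,0,0]]]'; python3 - <<'E'
from h import *
out=[]
for n,(x0,x1,y0,y1) in {"top":(150,250,120,220),"scene":(310,410,190,290)}.items():
    c=capture(n); out.append(cv2.resize(c["img"][y0:y1,x0:x1,::-1],None,fx=4,fy=4,interpolation=3))
cv2.imwrite("pics/over.png",np.hstack(out)); o=get_obs();print(o["tool_pos"],o["tcp_rot"],o["grip_width"])
E
```

```text
time: 7.4
tool_pos: [587.2, 113.2, 308.8]
tcp_rot: [-3.139, 0.435, 3.07]
contact_force: [0.8, 0.1, -2.2]
grip_width: 32.5
[587.54270467 112.69845412 309.2801422 ] [-3.13941348  0.43537757  3.06908256] 32.356783315028785
```

View pics/over.png

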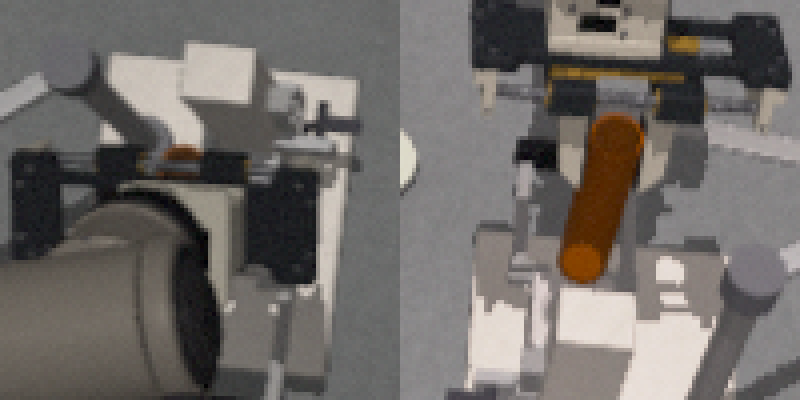

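```bash
cat > tube.py <<'E'
from h import *
from scipy.optimize import minimize
def tubefit(c,box,mid0,zm,l=180,free_tilt=True):
    x0,x1,y0,y1=box; i=c["img"].astype(int); m=((i[...,0]>i[...,2]+35)&(i[...,0]>1.5*i[...,2]))[y0:y1,x0:x1].astype(np.float32)
    a=np.linspace(0,2*np.pi,32); ring=17*np.c_[np.cos(a),np.sin(a),0*a]
    def hull(v):
        A=np.array([v[2],v[3],1.]);A/=np.linalg.norm(A); M=np.array([v[0],v[1],zm])
        P=[M+s*A+r-A*(r@A) for s in (-l/2,l/2) for r in ring]
        return cv2.convexHull(np.array([proj(c,q) for q in P],np.float32))
    def cost(v):
        big=np.zeros((m.shape[0]*4,m.shape[1]*4),np.uint8); cv2.fillConvexPoly(big,np.round((hull(v)+.5-[x0,y0])*64).astype(np.int32),1,shift=4)
        return np.abs(cv2.resize(big.astype(np.float32),m.shape[::-1],interpolation=cv2.INTER_AREA)-m).sum()
    s=np.array([*mid0,0,0]); S=np.vstack([s]+[s+d for d in np.diag([5,5,.06,.06])])
    r=minimize(cost,s,method="Nelder-Mead",options=dict(initial_simplex=S,maxiter=600))
    return r.x,r.fun,m.sum(),[proj(c,(*mid0,zm+d)).round(1) for d in (-90,90)]
E
python3 - <<'E'
from tube import *
c=capture("scene"); v=tubefit(c,(340,385,210,268),(590,114),246)
print(v)
i=c["img"].astype(int); m=((i[...,0]>i[...,2]+35)&(i[...,0]>1.5*i[...,2]))[205:270,340:385]
print(get_obs()["tool_pos"])
for r in range(10,58,3):
    k=np.flatnonzero(m[r]); print(205+r,(k.min()+340,k.max()+340) if len(k) else None)
E
```

```text
(array([ 5.88203489e+02,  1.13586970e+02,  3.68832496e-02, -2.92220114e-03]), np.float64(51.125), np.float32(544.0), [array([355.1, 256.5]), array([363.9, 222.9])])
[587.6305295  112.68237029 309.43535809]
215 (np.int64(346), np.int64(374))
218 (np.int64(361), np.int64(366))
221 (np.int64(358), np.int64(369))
224 (np.int64(357), np.int64(370))
227 (np.int64(357), np.int64(370))
230 (np.int64(357), np.int64(368))
233 (np.int64(356), np.int64(367))
236 (np.int64(356), np.int64(367))
239 (np.int64(353), np.int64(366))
242 (np.int64(352), np.int64(365))
245 (np.int64(352), np.int64(364))
248 (np.int64(351), np.int64(363))
251 (np.int64(350), np.int64(362))
254 (np.int64(349), np.int64(361))
257 (np.int64(350), np.int64(360))
260 (np.int64(354), np.int64(358))
```

```bash
python3 -m handwheel '[[[1,1,-30],[0,0,0]],[[1,0,-25],[0,0,0]],[[0,0,-10],[0,0,0]],[[0,0,-8],[0,0,0]],[[0,0,-5],[0,0,0]],[[0,0,0],[0,0,0]]]'; python3 - <<'E'
from tube import *
c=capture("scene"); print(tubefit(c,(340,385,222,275),(590,114),167)); o=get_obs(); print(o["tool_pos"],o["contact_force"],o["moment"])
E
```

```text
time: 8.3
tool_pos: [590.5, 114.8, 232.9]
tcp_rot: [-3.14, 0.439, 3.07]
contact_force: [0.7, -0.1, 0.1]
grip_width: 32.2
(array([ 5.71131855e+02,  1.22287449e+02,  2.34895254e-01, -6.39891548e-02]), np.float64(133.0625), np.float32(437.0), [array([351.7, 269.1]), array([359.8, 238.5])])
[590.39864804 114.83630314 232.82843308] [ 0.97880357 -0.71373319  0.00901073] [-0.09377681 -0.03054857 -0.02715546]
```

```bash
python3 -m handwheel '[[[0,0,-6],[0,0,0]],[[0,0,-8],[0,0,0]],[[0,0,-8],[0,0,0]],[[0,0,0],[0,0,0]]]' && python3 -m handwheel '[[[0,0,-8],[0,0,0]],[[0,0,-5],[0,0,0]],[[0,0,-3],[0,0,0]],[[0,0,0],[0,0,0]]]'
```

```text
time: 8.85
tool_pos: [598.0, 114.8, 221.7]
tcp_rot: [3.141, 0.465, 3.071]
contact_force: [0.1, -4.2, 35.5]
grip_width: 32.1
time: 9.35
tool_pos: [599.2, 115.0, 207.0]
tcp_rot: [3.14, 0.468, 3.07]
contact_force: [-0.9, -4.5, 39.4]
grip_width: 32.4
```

```bash
python3 -m handwheel '[[[0,0,6],[0,0,0]],[[0,0,6],[0,0,0]],[[0,0,0],[0,0,0]]]'; python3 - <<'E'
from h import *
out=[]
for n,(x0,x1,y0,y1) in {"top":(160,240,120,200),"scene":(320,400,205,285)}.items():
    c=capture(n); out.append(cv2.resize(c["img"][y0:y1,x0:x1,::-1],None,fx=5,fy=5,interpolation=3))
cv2.imwrite("pics/stuck.png",np.hstack(out)); o=get_obs();print(o["tool_pos"],o["tcp_rot"],o["contact_force"])
E
```

```text
time: 9.72
tool_pos: [589.3, 114.9, 205.7]
tcp_rot: [-3.14, 0.436, 3.07]
contact_force: [-0.2, 0.7, -1.6]
grip_width: 32.6
[589.14399259 114.90742034 204.80988656] [-3.13962472  0.43445009  3.07038827] [-1.00517365  0.10065603  0.84910819]
```

View pics/stuck.png

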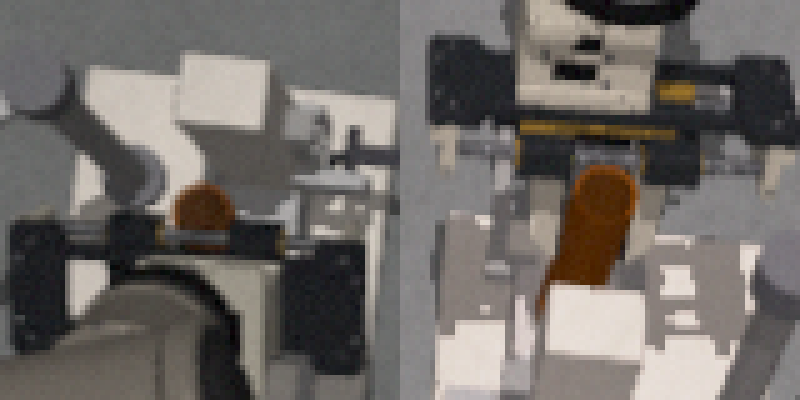

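```bash
python3 - <<'E'
from h import *
t=capture("top");s=capture("scene")
def tri(a,b):
    (o1,d1),(o2,d2)=ray(t,a),ray(s,b); A=np.c_[d1,-d2]; k=np.linalg.lstsq(A,o2-o1,rcond=None)[0]
    p,q=o1+k[0]*d1,o2+k[1]*d2; return ((p+q)/2).round(1),np.linalg.norm(p-q).round(1)
print(tri((204/5+160-.4,213/5+120-.4),(205/5+320-.4,197/5+205-.4)))
for P in [(590,114,z) for z in (200,216,236,256)]: print(P,(proj(t,P)-[160,120]+.4)*5,(proj(s,P)-[320,205]+.4)*5+[400,0])
E
```

```text
(array([605.1, 114.6, 255. ]), np.float64(1.1))
(590, 114, 200) [219.76973509 256.28152425] [587.27717254 221.62620026]
(590, 114, 216) [215.26915779 251.81323826] [591.03755848 207.42177719]
(590, 114, 236) [209.50799012 246.09340653] [595.8411839  189.27663763]
(590, 114, 256) [203.59061408 240.21848723] [600.76337275 170.68363842]
```

```bash
python3 -m handwheel '[[[0,0,15],[0,0,0]],[[0,0,25],[0,0,0]],[[0,0,30],[0,0,0]],[[0,0,30],[0,0,0]],[[0,0,0],[0,0,0]],[[0,0,0],[0,0,0]]]'; python3 - <<'E'
from h import *
out=[]
for n,(x0,x1,y0,y1) in {"top":(160,240,120,220),"scene":(320,400,185,285)}.items():
    c=capture(n); out.append(cv2.resize(c["img"][y0:y1,x0:x1,::-1],None,fx=5,fy=5,interpolation=3))
cv2.imwrite("pics/up.png",np.hstack(out)); o=get_obs();print(o["tool_pos"],o["tcp_rot"],o["contact_force"])
E
```

```text
time: 10.68
tool_pos: [588.9, 114.8, 303.7]
tcp_rot: [-3.139, 0.433, 3.07]
contact_force: [-0.6, 0.8, -1.7]
grip_width: 32.5
[588.94262114 114.76634066 303.50531335] [-3.13918806  0.432577    3.07043919] [-1.05940538  0.32524542 -1.54154725]
```

View pics/up.png

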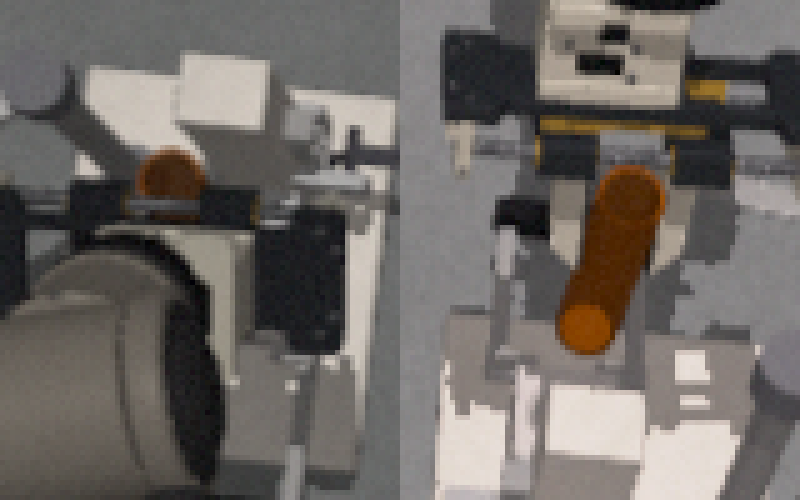

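```bash
cat >> h.py <<'E'
def tri(t,s,a,b):
    (o1,d1),(o2,d2)=ray(t,a),ray(s,b); k=np.linalg.lstsq(np.c_[d1,-d2],o2-o1,rcond=None)[0]
    p,q=o1+k[0]*d1,o2+k[1]*d2; return (p+q)/2,np.linalg.norm(p-q)
def foot(s,b,M,l=180):
    o,d=ray(s,b); d=d/np.linalg.norm(d); m=o-M; B=m@d; D=B*B-(m@m-l*l)
    if D<0: print("neg",D); D=0
    return [o+d*(-B-np.sqrt(D)),o+d*(-B+np.sqrt(D))]
E
python3 - <<'E'
from h import *
t=capture("top");s=capture("scene")
M,e=tri(t,s,(172/5+160-.4,181/5+120-.4),(232/5+320-.4,195/5+185-.4)); print(M,e)
for f in foot(s,(185/5+320-.4,330/5+185-.4),M): print(f,(M-f)/180)
i=s["img"].astype(int); m=((i[...,0]>i[...,2]+35)&(i[...,0]>1.5*i[...,2]))
for r in range(217,258,2):
    k=np.flatnonzero(m[r,340:380])+340; print(r,(k.min(),k.max()) if len(k) else None)
E
```

```text
[603.98849867 114.49359878 355.80302912] 1.2901825432034866
[737.78818471  68.50276231 467.0796528 ] [-0.74333159  0.25550465 -0.61820346]
[582.85956724 116.16396657 177.05522318] [ 0.11738295 -0.00927982  0.99304337]
217 (np.int64(347), np.int64(374))
219 (np.int64(362), np.int64(370))
221 (np.int64(360), np.int64(372))
223 (np.int64(359), np.int64(372))
225 (np.int64(359), np.int64(372))
227 (np.int64(358), np.int64(372))
229 (np.int64(358), np.int64(371))
231 (np.int64(357), np.int64(370))
233 (np.int64(357), np.int64(370))
235 (np.int64(357), np.int64(369))
237 (np.int64(356), np.int64(368))
239 (np.int64(354), np.int64(367))
241 (np.int64(354), np.int64(366))
243 (np.int64(353), np.int64(366))
245 (np.int64(352), np.int64(365))
247 (np.int64(352), np.int64(364))
249 (np.int64(351), np.int64(363))
251 (np.int64(351), np.int64(362))
253 (np.int64(352), np.int64(362))
255 (np.int64(355), np.int64(360))
257 None
```

```bash
python3 - <<'E'
import cv2
g=cv2.imread("pics/top0.png",0)[164:192,198:224]
print("     "+" ".join("%3d"%c for c in range(198,224)))
for k,r in enumerate(g): print(164+k," ".join("%3d"%v for v in r))
import numpy as np
from h import *
c=capture("top")
for x in (586,588,590,592,594): print(x,proj(c,(x,114,86)).round(2), proj(c,(x,114,36)).round(2))
E
```

```text
198 199 200 201 202 203 204 205 206 207 208 209 210 211 212 213 214 215 216 217 218 219 220 221 222 223
164 188 191 189 155 126 153 157 156 160 160 155 159 157 160 162 159 158 158 163 162 149 109  65  84 103 100
165 187 190 192 160 135 159 157 155 161 162 159 158 163 162 161 159 157 156 161 160 149 110  65  86 143 173
166 188 188 189 166 144 158 160 160 163 160 158 155 159 162 161 160 160 158 161 161 143  98  66  89 153 191
167 190 187 183 171 165 168 172 176 179 178 172 169 170 167 160 160 159 161 162 158 134  78  70 138 184 193
168 190 192 184 174 169 173 171 172 173 176 176 174 170 173 180 175 168 175 180 167 141 100  80 145 193 190
169 190 189 180 171 170 173 171 167 169 171 168 166 165 173 176 174 173 173 175 172 168 139 100 148 191 190
170 190 190 181 174 171 173 172 162 142 134 140 136 138 133 144 168 173 173 171 175 173 144  95 146 187 189
171 192 190 180 171 169 169 161 145 132 118 105 102 101 108 124 145 162 170 171 173 173 143  88 115 168 191
172 190 190 179 170 171 162 143 125  98  85  80  76  76  81  88 114 142 163 171 174 169 138  76  94 154 191
173 191 190 177 170 162 
[... 1507 characters left out ...]
 113  89  77  82  90  98  95  99 105 114 118 121 127 142 153 129  92  88 141 183 187 191
188 133 138 136 135 121  92  86  90  82  78  76  76  72  75  78  85 112 138 125  88 108 130 139 150 153 150
189 133 136 134 136 112  91 102 105 103 103 104 101  98  94  92 104 127 139 130 128 135 139 139 140 136 125
190  99 103 107 100  94  93 107 103 107 109 107 106 102 104 104 112 132 139 137 136 139 139 140 139 140 117
191 104 104 105 100 100 103 106 105 105 104 109 106 105 105 105 114 120 129 137 139 138 138 138 139 139 121
586 [209.45 178.03] [211.79 180.32]
588 [209.46 177.38] [211.8  179.68]
590 [209.46 176.72] [211.8  179.04]
592 [209.46 176.06] [211.8  178.41]
594 [209.47 175.41] [211.81 177.77]
```

```bash
cat > tf.py <<'E'
from h import *
from scipy.optimize import minimize
a=np.linspace(0,2*np.pi,40)
def mask(c,box):
    x0,x1,y0,y1=box; i=c["img"].astype(float); return np.clip((i[...,0]-i[...,2]-10)/50,0,1)[y0:y1,x0:x1].astype(np.float32)
def fit(bs,bt,s0,off=0.5):
    C=[(capture("scene"),bs),(capture("top"),bt)]; ms=[mask(*k) for k in C]
    def render(v,c,box):
        x0,x1,y0,y1=box; A=np.array([v[3],v[4],1.]);A/=np.linalg.norm(A); M=np.array(v[:3])
        P=[]
        for s,r in ((-90,12),(-89,15),(-85,17),(90,17)):
            for t in a:
                q=r*np.array([np.cos(t),np.sin(t),0]); P.append(proj(c,M+s*A+q-A*(q@A)))
        h=cv2.convexHull(np.array(P,np.float32)); big=np.zeros(((y1-y0)*8,(x1-x0)*8),np.uint8)
        cv2.fillConvexPoly(big,np.round((h+off-[x0,y0])*128).astype(np.int32),1,shift=4)
        return cv2.resize(big.astype(np.float32),(x1-x0,y1-y0),interpolation=cv2.INTER_AREA)
    cost=lambda v:sum(((render(v,*k)-m)**2).sum() for k,m in zip(C,ms))
    best=None
    for t0 in (0,.1,.2):
        s=np.array([*s0,t0,0]); S=np.vstack([s]+[s+d for d in np.diag([4,4,6,.05,.05])])
        r=minimize(cost,s,method="Nelder-Mead",options=dict(initial_simplex=S,maxiter=900)); print(r.x.round(3),r.fun)
        if best is None or r.fun<best.fun: best=r
    v=best.x; A=np.array([v[3],v[4],1]);A/=np.linalg.norm(A); print("foot",(v[:3]-90*A).round(1),"mouth",(v[:3]+90*A).round(1),"res",best.fun,[m.sum() for m in ms]); return v
E
python3 - <<'E'
from tf import *
for off in (0.5,0): fit((345,382,220,262),(182,206,144,156),(593,115,266),off)
print(get_obs()["tool_pos"])
E
```

```text
[ 5.94647e+02  1.15322e+02  2.69018e+02  1.18000e-01 -2.00000e-03] 24.540870666503906
[ 5.94766e+02  1.15358e+02  2.68443e+02  1.18000e-01 -4.00000e-03] 24.413516998291016
[ 5.94609e+02  1.15274e+02  2.68273e+02  1.17000e-01 -2.00000e-03] 24.49216079711914
foot [584.2 115.7 179.1] mouth [605.3 115.  357.8] res 24.413516998291016 [np.float32(536.76), np.float32(72.24)]
[ 5.95413e+02  1.16488e+02  2.67530e+02  1.10000e-01 -8.00000e-03] 28.956817626953125
[ 5.94013e+02  1.17092e+02  2.63842e+02  1.24000e-01 -1.10000e-02] 27.16803741455078
[ 5.94338e+02  1.16997e+02  2.64776e+02  1.19000e-01 -9.00000e-03] 27.074514389038086
foot [583.7 117.8 175.4] mouth [604.9 116.2 354.1] res 27.074514389038086 [np.float32(536.88), np.float32(71.979996)]
[589.65092228 114.82440267 305.45225117]
```

```bash
python3 -m handwheel '[[[-5,-0.5,0],[0,-0.059,0]],[[-5,-0.5,0],[0,-0.059,0]],[[0,0,-10],[0,0,0]],[[0,0,0],[0,0,0]],[[0,0,0],[0,0,0]]]';python3 - <<'E'
from tf import *
fit((345,380,224,266),(182,206,144,160),(589,115,258)); o=get_obs()
print(o["tool_pos"],o["tcp_rot"])
m=mask(capture("top"),(182,208,144,172)); 
for k,r in enumerate(m): print(144+k,"".join("%d"%min(9,int(v*9.9)) for v in r))
E
```

```text
time: 11.75
tool_pos: [580.3, 113.8, 295.8]
tcp_rot: [3.134, 0.554, 3.065]
contact_force: [-0.4, 0.6, -0.9]
grip_width: 32.4
[ 5.89459e+02  1.14422e+02  2.59146e+02  5.00000e-03 -4.00000e-03] 24.890785217285156
[ 5.89141e+02  1.14609e+02  2.57695e+02  1.00000e-02 -4.00000e-03] 24.707103729248047
[ 5.90162e+02  1.14163e+02  2.63165e+02 -1.20000e-02 -2.00000e-03] 25.78721046447754
foot [588.3 115.  167.7] mouth [590.  114.2 347.7] res 24.707103729248047 [np.float32(522.88), np.float32(52.72)]
[580.2250892  113.81816612 295.92911388] [3.13336478 0.55407517 3.06532192]
144 11111111111100000000001111
145 01011111111110000000000000
146 00101111111111000000000000
147 00111111111011100000000000
148 00000011111111110000000000
149 00000000011111111000000000
150 00000000001111111000000000
151 00000000000111111100000000
152 00000000000111111100000000
153 00000000000011111100000000
154 00000000000011111100000000
155 00000000000144311100000000
156 00000000007998884100000000
157 00000000598988898300000000
158 00000003995668569951000000
159 00000009965765667972000000
160 00000049666567576775000000
161 00000079556677666777300000
162 00000189656665676679830000
163 00000169666556666678351000
164 00000049875676666672000000
165 00003239957576777740000000
166 00012001320023245520000000
167 00053000000000000000000000
168 00032000000000000000000000
169 00012000000000000000000000
170 00000000000124544510000000
171 00000000000000554420000000
```

```bash
python3 -m handwheel '[[[0,0,-20],[0,0,0]],[[0.5,0,-30],[0,0,0]],[[0,0,-20],[0,0,0]],[[0,0,-6],[0,0,0]],[[0,0,0],[0,0,0]]]'; python3 -m handwheel '[[[0,0,-4],[0,0,0]],[[0,0,-4],[0,0,0]],[[0,0,0],[0,0,0]]]';  python3 -m handwheel '[[[0,0,-4],[0,0,0]],[[0,0,-4],[0,0,0]],[[0,0,0],[0,0,0]]]'
```

```text
time: 12.52
tool_pos: [580.5, 113.8, 220.0]
tcp_rot: [3.133, 0.554, 3.065]
contact_force: [0.2, -0.2, -1.1]
grip_width: 32.2
time: 12.9
tool_pos: [580.1, 113.8, 211.6]
tcp_rot: [3.134, 0.554, 3.066]
contact_force: [-0.2, 0.2, -0.8]
grip_width: 32.2
time: 13.28
tool_pos: [579.9, 113.9, 203.3]
tcp_rot: [3.133, 0.553, 3.065]
contact_force: [-0.7, 1.6, -0.9]
grip_width: 32.5
```

```bash
python3 -m handwheel '[[[0,0,-5],[0,0,0]],[[0,0,-5],[0,0,0]],[[0,0,0],[0,0,0]]]'; python3 -m handwheel '[[[0,0,-5],[0,0,0]],[[0,0,-5],[0,0,0]],[[0,0,0],[0,0,0]]]';  python3 -m handwheel '[[[0,0,-5],[0,0,0]],[[0,0,-5],[0,0,0]],[[0,0,0],[0,0,0]]]'
```

```text
time: 13.65
tool_pos: [579.8, 113.8, 192.8]
tcp_rot: [3.134, 0.552, 3.066]
contact_force: [-1.0, 0.5, -1.9]
grip_width: 32.0
time: 14.02
tool_pos: [579.9, 113.9, 183.0]
tcp_rot: [3.134, 0.553, 3.066]
contact_force: [-0.8, 2.3, -2.9]
grip_width: 31.9
time: 14.4
tool_pos: [580.0, 113.8, 173.0]
tcp_rot: [3.134, 0.553, 3.066]
contact_force: [-0.5, 1.1, -3.2]
grip_width: 32.4
```

```bash
python3 -m handwheel '[[[0,0,-3],[0,0,0]],[[0,0,-3],[0,0,0]],[[0,0,0],[0,0,0]]]'; python3 -m handwheel '[[[0,0,-2],[0,0,0]],[[0,0,-1],[0,0,0]],[[0,0,0],[0,0,0]]]'
```

```text
time: 14.78
tool_pos: [580.1, 113.9, 167.4]
tcp_rot: [3.134, 0.553, 3.066]
contact_force: [-0.6, 3.4, -2.5]
grip_width: 32.4
time: 15.15
tool_pos: [580.2, 113.9, 164.7]
tcp_rot: [3.133, 0.554, 3.065]
contact_force: [-3.8, 3.3, 0.3]
grip_width: 32.3
```

```bash
python3 -m handwheel '[[[0,0,-2],[0,0,0]],[[0,0,-1],[0,0,0]],[[0,0,0],[0,0,0]]]'
```

```text
time: 15.52
tool_pos: [580.2, 113.9, 161.7]
tcp_rot: [3.133, 0.554, 3.066]
contact_force: [-2.7, 3.9, 0.6]
grip_width: 32.5
```

```bash
python3 -m handwheel '[[[0,0,-2],[0,0,0]],[[0,0,-1],[0,0,0]],[[0,0,0],[0,0,0]]]'; python3 -m handwheel '[[[0,0,-1],[0,0,0]],[[0,0,-1],[0,0,0]],[[0,0,0],[0,0,0]]]'
```

```text
time: 15.9
tool_pos: [581.7, 113.9, 161.5]
tcp_rot: [3.133, 0.56, 3.066]
contact_force: [-8.6, 2.7, 14.8]
grip_width: 32.4
time: 16.27
tool_pos: [582.8, 114.1, 161.3]
tcp_rot: [3.132, 0.564, 3.066]
contact_force: [-11.0, 0.8, 21.8]
grip_width: 32.3
```

```bash
python3 -m handwheel '[[[0,0,3],[0,0,0]],[[0,0,1],[0,0,0]],[[0,0,0],[0,0,0]]]'; python3 -m handwheel '[[[0,0,0],[0,0,0]],[[0,0,0],[0,0,0]],[[0,0,0],[0,0,0]],[[0,0,0],[0,0,0]]]' 0.35;  python3 -m handwheel '[[[-10,1,16],[0,0,0]],[[-20,1,32],[0,0,0]],[[-20,1,32],[0,0,0]],[[-20,1,32],[0,0,0]],[[-20,1,32],[0,0,0]],[[-20,1,0],[0,0,0]],[[0,0,0],[0,0,0]]]'
python3 - <<'E'
from h import *
out=[]
for n,(x0,x1,y0,y1) in {"top":(140,240,120,220),"scene":(310,460,205,305)}.items():
    c=capture(n); cv2.imwrite(f"pics/{n}_home_raw.png",c["img"][:,:,::-1]); out.append(cv2.resize(c["img"][y0:y1,x0:x1,::-1],None,fx=3.2,fy=3.2,interpolation=3))
cv2.imwrite("pics/home.png",np.hstack(out))
t=c0=capture("top");s=capture("scene")
print([(z,proj(t,(589,114.7,z)).round(1),proj(s,(589,114.7,z)).round(1)) for z in (86,216)])
for c,(x0,x1,y0,y1) in ((t,(190,218,155,190)),(s,(345,375,225,265))):
    i=c["img"].astype(float); m=np.clip((i[...,0]-i[...,2]-10)/50,0,1)[y0:y1,x0:x1]
    print(x0)
    for k,r in enumerate(m): print(y0+k,"".join("%d"%min(9,int(v*9.9)) for v in r))
E
```

```text
time: 16.65
tool_pos: [581.2, 113.7, 161.6]
tcp_rot: [3.133, 0.556, 3.066]
contact_force: [-0.4, -0.7, 5.5]
grip_width: 32.4
time: 17.15
tool_pos: [580.0, 113.8, 160.4]
tcp_rot: [3.134, 0.553, 3.066]
contact_force: [-0.2, 0.3, 1.4]
grip_width: 58.9
time: 18.02
tool_pos: [468.8, 119.9, 304.1]
tcp_rot: [3.134, 0.553, 3.066]
contact_force: [0.3, -0.0, -0.3]
grip_width: 59.6
[(86, array([209.2, 177.1]), array([352.3, 267.4])), (216, array([202.4, 170.3]), array([358. , 245.8]))]
190
155 0000111111000000000000000000
156 0000111111000000000000000000
157 0000101110000000000000000000
158 0000111111100000000000000000
159 0001111111100000000000000000
160 0011111111100000000000000000
161 1111101111100000000000000000
162 1111101111100000000000000000
163 1111011110100000000000000000
164 1111111111101000000000000000
165 1111111113799984000000000000
166 1111111036998899500000000000
167 1111111277656668950000000000
168 1111112696676665994000000000
169 1111113887557655787200000000
170 1011114975685655698300000000
171 1111114966578665668641000000
172 1111104876656776587673100000
173 011101159787656577
[... 1242 characters left out ...]

245 000000099999999999990000000000
246 000000199999999999990000000000
247 000000299999999999990000000000
248 000000499999999999960000000000
249 211101699999999999900000000000
250 111113699999999999900000000000
251 111115799999999999610000000000
252 111116999999999999510000211121
253 111015999999999999310000110001
254 110135999999999999210000101011
255 110048999999999995100000100111
256 001169999999999993110000100110
257 000159999999999992100000111111
258 001359999999999960000000211111
259 111379999999999930000000111111
260 111589999999999911000000111111
261 110597568999999800000000111101
262 012673333332234201000000111111
263 013652110111122211212110211111
264 103811111111111111111111210111
```

View pics/home.png

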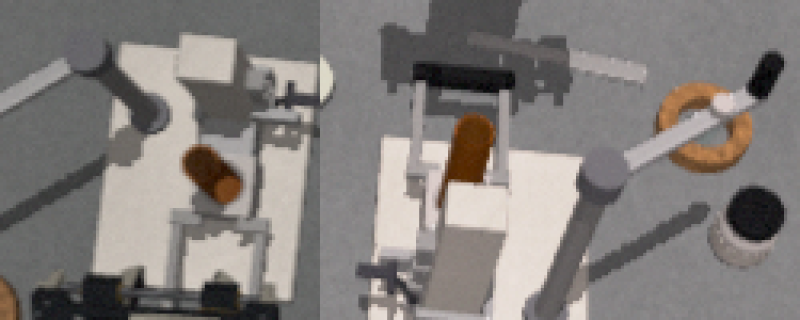

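```bash
python3 -m handwheel '[[[0,0,35],[0.01,0.138,0]],[[0,0,35],[0.01,0.138,0]],[[0,0,30],[0.01,0.138,0]],[[14,20,0],[0.01,0.138,0]],[[22,38,0],[0,0,-0.12]],[[22,38,0],[0,0,-0.12]],[[22,38,0],[0,0,-0.12]],[[22,38,0],[0,0,-0.12]],[[22,36,0],[0,0,-0.12]],[[0,0,0],[0,0,0]],[[0,0,0],[0,0,0]]]' 0.35
python3 - <<'E'
from h import *
s=capture("scene");t=capture("top"); o=get_obs(); print(o["tool_pos"],o["tcp_rot"])
import cv2
# clean knob fit from earlier home image (dark pixels) in scene
g=cv2.imread("pics/scene_home_raw.png",0)[218:242,436:458]
for k,r in enumerate(g): print(218+k," ".join("%3d"%v for v in r))
for P in ((593.4,327.8,341.7),(593.4,327.8,295.7)): print(proj(s,P),proj(t,P))
g=cv2.imread("pics/top_home_raw.png",0)[152:174,104:126]
for k,r in enumerate(g): print(152+k," ".join("%3d"%v for v in r))
E
```

```text
time: 19.6
tool_pos: [594.7, 327.4, 402.5]
tcp_rot: [3.138, 0.003, 2.467]
contact_force: [0.0, -0.1, -0.6]
grip_width: 59.7
[594.26953299 326.82063194 404.28425929] [3.1357221  0.00378004 2.46557483]
218 127 133 128 130 128 129 126 128 129 127 128 127 127 125 128 130 131 128 129 126 131 131
219 128 129 132 132 131 130 128 128 133 130 129 131 130 124 131 130 128 127 128 128 131 134
220 127 129 132 133 133 130 130 130 131 130 126 129 132 126 113 111 109 127 133 130 132 131
221 127 127 129 130 132 134 130 128 128 128 128 127 114  86  65  65  66  96 127 135 135 133
222 128 129 130 130 131 125 126 125 127 123 124 127  82  37  19  27  27  48  96 129 129 133
223 128 127 131 130 130 128 128 127 126 122 127  98  45  27  28  29  28  20  50 124 129 133
224 127 130 132 128 125 127 129 128 127 125 128  60  21  26  27  20  27  21  21 106 128 129
225 132 131 135 135 129 130 127 127 127 124  97  33  10  32  24  20  26  28  26 115 125 129
226 130 131 129 131 129 129 126 128 129 126  60  20  10  18  18  28  22  23  56 122 129 130
227 128 127 130 127 129 127 127 128 128  99  37  19  17  18   2  18  14 
[... 2743 characters left out ...]
  56  20   6  10  15   7  10  28  70  90  83  91  98 105
167 105 105 106 109 103 102 107 102  98  83  55  14   3  13   8  31  69  91 101 107 106 105
168 103 105 105 105 103 107 107 109 108 104 102  87  60  48  50  66  92 102 103 107 104 106
169 102 102 102 103 109 106 106 105 105 105 108 106  91  83  86 100 101 104 108 106 108 106
170 101 104 104 105 105 104 104 106 105 105 104 104 105 103 103  94  86  84  98 106 105 106
171 108 105 105 107 110 104 103 101 104 106 103 103  98  84  66  48  45  41  54  55  75  94
172 108 108 111 107 109 104 104 105 103 105 106  94  63  42  28  23  25  23  28  27  38  56
173 108 107 106 109 106 106 107 105 104 103  87  52  26  19  23  24  24  23  21  20  22  26
```

```bash
python3 -m handwheel '[[[-1,0.5,-30],[0,0,0]],[[0,0,-30],[0,0,0]],[[0,0,-17],[0,0,0]],[[0,0,0],[0,0,0]]]' 0.5; python3 -m handwheel '[[[0,0,0],[0,0,0]],[[0,0,0],[0,0,0]],[[0,0,0],[0,0,0]],[[0,0,0],[0,0,0]],[[0,0,0],[0,0,0]]]' 1
python3 - <<'E'
import numpy as np
H=np.array([669.4,196.3]); 
p=(590.15,114.44,-.11)
from math import *
a0=atan2(-90,-70)-.11
pts=[]
for d in np.linspace(1.846,0,13):
    pts.append(H+152*np.array([cos(a0-d),sin(a0-d)]))
pts=np.array(pts); print(pts.round(1)); print(np.diff(pts,axis=0).round(1))
E
```

```text
time: 20.2
tool_pos: [592.7, 327.1, 326.6]
tcp_rot: [3.137, 0.003, 2.465]
contact_force: [0.9, 0.2, 0.3]
grip_width: 46.1
time: 20.82
tool_pos: [593.4, 328.2, 327.5]
tcp_rot: [3.135, 0.004, 2.466]
contact_force: [-0.7, -1.1, 4.7]
grip_width: 17.3
[[593.3 327.9]
 [574.  314.6]
 [557.  298.6]
 [542.7 280.2]
 [531.3 259.8]
 [523.2 237.9]
 [518.6 215. ]
 [517.5 191.7]
 [520.  168.4]
 [526.  145.9]
 [535.4 124.5]
 [548.  104.8]
 [563.5  87.3]]
[[-19.3 -13.2]
 [-17.  -16. ]
 [-14.4 -18.4]
 [-11.4 -20.4]
 [ -8.1 -21.9]
 [ -4.6 -22.9]
 [ -1.1 -23.3]
 [  2.5 -23.2]
 [  6.  -22.6]
 [  9.4 -21.4]
 [ 12.6 -19.7]
 [ 15.5 -17.5]]
```

```bash
python3 -m handwheel '[[[-19.3,-13.2,0],[0,0,0.154]],[[-17,-16,0],[0,0,0.154]],[[-14.4,-18.4,0],[0,0,0.154]],[[-11.4,-20.4,0],[0,0,0.154]],[[-8.1,-21.9,0],[0,0,0.154]],[[-4.6,-22.9,0],[0,0,0.154]],[[0,0,0],[0,0,0]]]'
```

```text
time: 21.7
tool_pos: [517.8, 214.7, 327.4]
tcp_rot: [3.135, 0.003, -2.895]
contact_force: [-4.9, 0.3, 3.9]
grip_width: 17.2
```

```bash
python3 -m handwheel '[[[-1.1,-23.3,0],[0,0,0.154]],[[2.5,-23.2,0],[0,0,0.154]],[[6,-22.6,0],[0,0,0.154]],[[9.4,-21.4,0],[0,0,0.154]],[[12.6,-19.7,0],[0,0,0.154]],[[0,0,0],[0,0,0]]]'; python3 -m handwheel '[[[8,-9,0],[0,0,0.077]],[[7,-8,0],[0,0,0.077]],[[0,0,0],[0,0,0]]]'
```

```text
time: 22.45
tool_pos: [548.0, 103.7, 327.4]
tcp_rot: [3.136, 0.001, -2.126]
contact_force: [-7.7, -4.7, 6.9]
grip_width: 17.3
time: 22.82
tool_pos: [562.3, 87.5, 327.4]
tcp_rot: [3.134, 0.001, -1.972]
contact_force: [-9.1, -4.9, 6.7]
grip_width: 17.2
```

```bash
python3 -m handwheel '[[[2,-2,0],[0,0,0.02]],[[0,0,0],[0,0,0]]]'; python3 -m handwheel '[[[2,-2,0],[0,0,0.02]],[[0,0,0],[0,0,0]]]'; python3 -m handwheel '[[[2,-2,0],[0,0,0]],[[0,0,0],[0,0,0]]]'
```

```text
time: 23.08
tool_pos: [562.4, 87.5, 327.4]
tcp_rot: [3.13, 0.002, -1.951]
contact_force: [-15.7, 0.7, 8.6]
grip_width: 17.1
time: 23.32
tool_pos: [562.6, 87.5, 327.3]
tcp_rot: [3.125, 0.004, -1.93]
contact_force: [-22.6, 8.2, 10.7]
grip_width: 17.6
time: 23.58
tool_pos: [562.8, 87.4, 327.2]
tcp_rot: [3.12, 0.005, -1.929]
contact_force: [-29.7, 14.3, 12.8]
grip_width: 17.5
```

```bash
python3 -m handwheel '[[[-3,3,0],[0,0,0]],[[-2,2,0],[0,0,0]],[[0,0,0],[0,0,0]]]'; python3 -m handwheel '[[[0,0,0],[0,0,0]],[[0,0,0],[0,0,0]],[[0,0,0],[0,0,0]]]' 0.5;  python3 -m handwheel '[[[0,0,20],[0,0,0]],[[0,0,30],[0,0,0]],[[0,0,30],[0,0,0]],[[-50,10,0],[0,0,0]],[[-50,10,0],[0,0,0]],[[0,0,0],[0,0,0]]]'
python3 - <<'E'
from h import *
out=[]
for n,(x0,x1,y0,y1) in {"top":(150,260,120,230),"scene":(310,420,205,315)}.items():
    c=capture(n); cv2.imwrite(f"pics/{n}_drip.png",c["img"][:,:,::-1]); out.append(cv2.resize(c["img"][y0:y1,x0:x1,::-1],None,fx=3.6,fy=3.6,interpolation=3))
    print(n,[proj(c,P).round(1) for P in ((563,87,341),(589,114.7,216),(589,114.7,289))])
    for r in spot_in("lift_handle",n)[:2]: print(r["score"],w(c,r["xyz"]).round(0))
cv2.imwrite("pics/drip.png",np.hstack(out))
E
```

```text
time: 23.95
tool_pos: [562.5, 87.7, 327.3]
tcp_rot: [3.133, 0.001, -1.932]
contact_force: [-10.2, -2.6, 7.4]
grip_width: 16.9
time: 24.32
tool_pos: [564.2, 87.5, 326.6]
tcp_rot: [3.136, 0.004, -1.93]
contact_force: [0.2, 0.1, -0.2]
grip_width: 42.3
time: 25.08
tool_pos: [461.5, 108.0, 407.8]
tcp_rot: [3.137, 0.004, -1.928]
contact_force: [0.9, -0.4, -0.8]
grip_width: 46.0
top [array([205.4, 172.7]), array([202.4, 170.3]), array([198., 166.])]
0.68 [613.  88.  87.]
0.27 [643.  95.  60.]
scene [array([352.5, 212.6]), array([358. , 245.8]), array([361.7, 232.1])]
0.69 [603.  95.  82.]
```

View pics/drip.png

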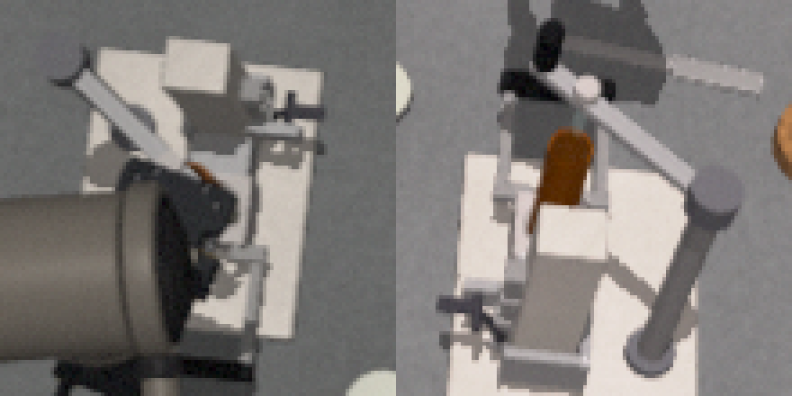

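```bash
python3 -m handwheel '[[[-16,0,0],[0,0,0]],[[-16,18,0],[0,0,0.124]],[[0,18,0],[0,0,0.124]],[[0,0,-40],[0,0,0]],[[0,0,-50],[0,0,0]],[[0,0,-50],[0,0,0]],[[0,0,-50],[0,0,0]],[[0,0,-50],[0,0,0]],[[0,0,-30],[0,0,0]],[[0,0,-18],[0,0,0]],[[0,0,0],[0,0,0]]]' 0.5
python3 - <<'E'
from h import *
s=capture("scene"); o=get_obs(); print(o["tool_pos"],o["tcp_rot"])
p=(589.8,114.5,-.11)
def fr(q): 
    a=p[2]; return (p[0]+np.cos(a)*q[0]-np.sin(a)*q[1],p[1]+np.sin(a)*q[0]+np.cos(a)*q[1],q[2])
print([proj(s,fr((-135+dx,dy,85.5))).round(1) for dx in(-8,8) for dy in (-48,48)], fr((-135,15,0)))
g=cv2.cvtColor(s["img"],cv2.COLOR_RGB2GRAY)[220:238,336:374]
for k,r in enumerate(g): print(220+k," ".join("%3d"%v for v in r))
E
```

```text
time: 26.65
tool_pos: [431.9, 142.9, 117.2]
tcp_rot: [3.132, 0.003, -1.682]
contact_force: [-1.6, 0.6, 0.9]
grip_width: 46.2
[432.50430937 143.07661516 118.31911193] [ 3.13447574e+00  3.12545388e-03 -1.68194327e+00]
[array([338.3, 223.8]), array([370.1, 227. ]), array([338. , 228.3]), array([370. , 231.5])] (np.float64(457.2626012884035), np.float64(144.22941208236904), 0)
220 129 132 133 125 127 132 133  89  78  76  77  77  31  17   4  14  20  11  11  29  44  46  44  45  42  42  43  39  39  42  43  38  39  44  41  44  41  36
221 133 133 134 134 133 131 133  87  75  77  79  76  29  13   8  15  13  14  15  36  44  45  39  44  42  41  43  44  40  39  42  44  43  44  42  45  39  42
222 133 133 129 133 133 130 131  87  77  73  73 123  49  19  19  18  12  17  34  83  50  45  40  40  45  38  40  40  39  39  41  41  45  44  44  45  41  44
223 134 134 132 133 135 134 134 118  83  74  72 115  74  23  16  19  11  19  82 152 122  56  40  37  42  41  39  43  46  40  39  42  49  44  45  41  42  41
224 133 133 133 105  87  87  84  92  57  52  57  97  97  46  19  20  14  72 151 176 169 153  70  44 
[... 1383 characters left out ...]
  77  81  73  95 108 111 120 119 120 115 131 176 184 174 133  93  95 104 106
234 124 126 126 146 159 161 152 132 130 133 134 130 117  83  76  76  77  74  68  70  72  68  80  94 100 104 140 148 164 170 181 183 187 171 138 117 110 115
235 129 131 126 142 159 161 146 107 130 131 132 131 105  79  78  78  75  77  75  77  76  75  78  84  99  97 122 149 180 185 183 182 185 185 172 164 106 125
236 137 130 104 133 161 161 131  87  96 100 101 100  78  74  75  78  77  80  74  78  75  77  78  86  99 101 111 120 144 182 186 184 179 179 180 184 165 134
237 131 132  85 134 158 161 125  85  75  79  72  74  74  80  75  77  76  76  80  77  75  76  76  91 104 102 103 100 115 137 173 184 183 183 182 183 186 177
```

```bash
python3 -m handwheel '[[[13,1,0],[0,0,0]],[[12,0,0],[0,0,0]],[[0,0,-15],[0,0,0]],[[0,0,-15],[0,0,0]],[[0,0,-9],[0,0,0]],[[0,0,0],[0,0,0]]]' 0.5; python3 -m handwheel '[[[0,0,0],[0,0,0]],[[0,0,0],[0,0,0]],[[0,0,0],[0,0,0]],[[0,0,0],[0,0,0]]]' 1
```

```text
time: 27.45
tool_pos: [457.2, 144.2, 79.7]
tcp_rot: [3.135, 0.003, -1.681]
contact_force: [-0.2, 0.4, -0.2]
grip_width: 46.1
time: 27.95
tool_pos: [456.4, 144.3, 80.1]
tcp_rot: [3.135, 0.003, -1.681]
contact_force: [-3.1, 0.7, 4.4]
grip_width: 15.8
```

```bash
python3 -m handwheel '[[[0,0,3],[0,0,0]],[[0,0,5],[0,0,0]],[[0,0,6],[0,0,0]],[[0,0,6],[0,0,0]],[[0,0,6],[0,0,0]],[[0,0,6],[0,0,0]],[[0,0,4],[0,0,0]],[[0,0,0],[0,0,0]]]'; python3 - <<'E'
from h import *
s=capture("scene"); o=get_obs(); print(o["tool_pos"],o["contact_force"])
i=s["img"].astype(float); m=np.clip((i[...,0]-i[...,2]-10)/50,0,1)[225:265,340:376]
for k,r in enumerate(m): print(225+k,"".join("%d"%min(9,int(v*9.9)) for v in r))
E
```

```text
time: 28.95
tool_pos: [456.4, 144.3, 116.5]
tcp_rot: [3.135, 0.003, -1.681]
contact_force: [-5.0, 2.7, -4.4]
grip_width: 16.3
[456.36544402 144.27910972 116.46196157] [-4.97077626  2.49082634 -3.94294023]
225 000000000000000000000000000000000093
226 000000000000000000000000000000000020
227 000000000000000000000011100000000000
228 000000000000000000000111110000000000
229 000000000000000000000110110000000000
230 000000000000000000000101110000000000
231 000000000000000000000010110000000000
232 000000000000000000000000000000000000
233 000000000000000000100000000000000000
234 000000000000000049940000000000000000
235 000000000000000999981000000000000000
236 000000000000005999995200000000000000
237 000000000010009999976630000000000000
238 000000000001009999977776200000000000
239 000000000011039999977699810000000000
240 000000000000059999977699986000000000
241 000000000000069999967699998000000000
242 000000000000089999999999994000000000
243 000000000000389999999999990000000000
244 000000000000499999999999980000000000
245 000000000000799999999999930000000000
246 000000000000899999999999900000000000
247 000000000002999999999999800000000000
248 000000000003999999999999300000000000
249 000011011005999999999999100000000000
250 000000000118999999999998000000000000
251 000000000129999999999998000000000000
252 000000011159999999999992000000011112
253 000001111149999999999990000000010111
254 000000111259999999999991100000001111
255 000001111369999999999930100000000111
256 002101101479999999999920000000000111
257 002100111599999999999800000000001211
258 001101112699999999999800000000000111
259 002011112699999999999300000000000111
260 001001113899999999999100000000000111
261 001001104975879999999000001000100211
262 000001005733333322442100000011212121
263 000001005421111111232212211211111111
264 000001115121111111111111111121111111
```

```bash
python3 -m handwheel '[[[0,0,4],[0,0,0]],[[0,0,4],[0,0,0]],[[0,0,3],[0,0,0]],[[0,0,0],[0,0,0]],[[0,0,0],[0,0,0]]]'
```

```text
time: 29.62
tool_pos: [456.4, 144.3, 127.4]
tcp_rot: [3.135, 0.003, -1.681]
contact_force: [-5.2, 2.7, -6.2]
grip_width: 15.8
```

```bash
python3 -m handwheel '[[[0,0,1],[0,0,0]],[[0,0,0],[0,0,0]],[[0,0,-3],[0,0,0]],[[0,0,-3],[0,0,0]],[[0,0,-2],[0,0,0]],[[0,0,0],[0,0,0]]]'; python3 -m handwheel '[[[0,0,-1],[0,0,0]],[[0,0,-1],[0,0,0]],[[0,0,0],[0,0,0]]]'
```

```text
time: 30.38
tool_pos: [456.4, 144.3, 120.2]
tcp_rot: [3.135, 0.003, -1.681]
contact_force: [-5.2, 3.5, -8.1]
grip_width: 16.0
time: 30.75
tool_pos: [456.4, 144.3, 119.6]
tcp_rot: [3.136, 0.004, -1.681]
contact_force: [-8.8, 2.0, 6.3]
grip_width: 16.1
```

```bash
python3 -m handwheel '[[[0,0,1],[0,0,0]],[[0,0,0],[0,0,0]]]'; python3 -m handwheel '[[[0,0,0],[0,0,0]],[[0,0,0],[0,0,0]],[[0,0,0],[0,0,0]],[[0,0,0],[0,0,0]]]' 0.5; python3 -m handwheel '[[[0,0,10],[0,0,0]],[[0,0,15],[0,0,0]],[[0,0,15],[0,0,0]],[[-15,0,5],[0,0,0]],[[-20,0,0],[0,0,0]],[[-20,0,20],[0,0,0]],[[0,0,40],[0,0,0]],[[0,0,40],[0,0,0]],[[0,0,0],[0,0,0]],[[0,0,0],[0,0,0]]]'
python3 - <<'E'
from h import *
s=capture("scene"); t=capture("top"); o=get_obs(); print(o["tool_pos"],o["contact_force"])
i=s["img"].astype(float); m=np.clip((i[...,0]-i[...,2]-10)/50,0,1)[228:262,345:376]
for k,r in enumerate(m): print(228+k,"".join("%d"%min(9,int(v*9.9)) for v in r))
a=-.11;p=(589.8,114.5)
f=lambda x,y,z:(p[0]+np.cos(a)*x-np.sin(a)*y,p[1]+np.sin(a)*x+np.cos(a)*y,z)
for z in (85.5,125.5): print(z,[proj(s,f(-135+dx,-48,z)).round(1) for dx in (-8,8)])
g=cv2.cvtColor(s["img"],cv2.COLOR_RGB2GRAY)
print(g[210:235,332:348])
print("knob",g[206:222,346:362], [proj(s,(563,87,zz)).round(1) for zz in (341,300)])
for n,c in (("scene",s),("top",t)):
    for th in ("tall_tube_mid","short_tube_mid","reagent","dish","spatula","cork_ring","powder_jar","solvent"):
        r=spot_in(th,n); print(n,th,[(round(q["score"],2),w(c,q["xyz"]).round(0).tolist()) for q in r[:2]])
E
```

```text
time: 31.0
tool_pos: [456.4, 144.3, 119.9]
tcp_rot: [3.135, 0.004, -1.681]
contact_force: [-7.7, 3.5, 0.2]
grip_width: 15.9
time: 31.5
tool_pos: [457.3, 144.1, 119.1]
tcp_rot: [3.137, 0.004, -1.682]
contact_force: [0.5, -0.1, 0.2]
grip_width: 45.7
time: 32.75
tool_pos: [400.8, 144.1, 263.1]
tcp_rot: [3.134, 0.003, -1.681]
contact_force: [-0.4, 0.0, 0.2]
grip_width: 46.1
[400.90172938 144.09724871 262.66543833] [-0.75052433 -0.02859275 -1.03533412]
228 0000000000000001111100000000000
229 0000000000000001101000000000000
230 0000000000000000111110000000000
231 0000000000000000100100000000000
232 0000000000000000000000000000000
233 0000000000003200000000000000000
234 0000000000499720000000000000000
235 0000000000999981000000000000000
236 0000000009999994200000000000000
237 0000000009999986630000000000000
238 0000000009999976676200000000000
239 0000000039999977689810000000000
240 0000000049999976699994000000000
241 0000000059999977699994000000000
242 0000000069999998999992000000000
243 0000000299999999999990000000000
244 0000000499999999999970000000000
245 0000000499999999999940000000000

[... 3738 characters left out ...]
cene spatula [(0.5, [393.0, 258.0, 8.0])]
scene cork_ring [(0.78, [472.0, 372.0, 27.0])]
scene powder_jar [(0.91, [597.0, 381.0, 66.0]), (0.69, [592.0, 94.0, 123.0])]
scene solvent [(0.61, [567.0, -423.0, 83.0])]
top tall_tube_mid [(0.7, [281.0, -293.0, 31.0]), (0.69, [499.0, -224.0, 14.0])]
top short_tube_mid [(0.55, [506.0, -168.0, 125.0])]
top reagent [(0.74, [685.0, -148.0, 108.0]), (0.16, [592.0, 380.0, 66.0])]
top dish [(0.57, [424.0, -23.0, 19.0]), (0.43, [508.0, -168.0, 128.0])]
top spatula []
top cork_ring [(0.84, [490.0, 385.0, 21.0])]
top powder_jar [(0.77, [589.0, 380.0, 66.0]), (0.28, [585.0, 95.0, 126.0])]
top solvent [(0.6, [541.0, -425.0, 89.0]), (0.37, [589.0, 381.0, 67.0])]
```

```bash
python3 -c "
from plant import bot
print(bot.close_job())"
```

```text
the job is handed in; nothing more can be done
None
```

I moved the tall tube into the carriage bore, swung the drip arm against its stop and raised the carriage to the first notch. I then handed in at about 33 s with the robot clear of everything. The hand-in reported no verdict.

**First insertion failed:** the tube stood slightly tilted in the grip and its foot caught on the bore's rim, pushing back with about 39 N. The tube slid about 25 mm up through the grip. I lifted it clear, measured the tilt at 0.12 rad, straightened it and inserted it again. That time it met the bore floor at the expected depth.

**Last checks, from images and force readings:**
- **Tube:** with the carriage down, its mouth was within about 1 pixel of where a tube standing home should be. I could not measure its final tilt or depth directly because the mast hides the lower part.
- **Drip arm:** it met its stop firmly, and the knob was still within about a pixel of the stop position after the lift.
- **Carriage:** I raised it to about 48 mm and let it down. It stopped by itself at about 39.5–40 mm and stayed there after release. The handle sits where a 40 mm lift puts it.
- **Drip tip:** during the lift the tip could be seen inside the tube's mouth, and the final image shows the same pattern.
- **Everything else:** the shorter tube and most bystanders were found within about 5 mm of their start.

**Readings that disagreed:**
- In the last top view the network put the cork ring about 20 mm off. The scene view had it within 4 mm and the robot never went near it, so I took this as detector error.
- The last top view missed the spatula, but the scene view found it in place.

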